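# Arm the camera rig with its key pair and take a frame

### The arm

A 7-joint arm with a two-finger parallel gripper is mounted at the origin on the work surface. World frame = base frame: x ahead of the robot, y to its left, z up, the work surface at z = 0. Lengths are in m, angles in rad, forces in N, time in s.
With the tool pointing down it reaches from about 0.35 to 0.9 m from the base axis. Payload 8.1 kg.
Tool frame: the origin (TCP) lies at the centre of the arm's flange, where the gripper is bolted on; the fingertips stand 178 mm ahead of it and the grasp point (between the pads) lies 159 mm ahead of it; z points along the fingers, y is the line along which they close (so a half turn about z gives the same grasp; the last joint's range is limited). The gripper opens to 92 mm and grips with 3 to 60 N. Pads are 19 mm wide; open, the fingers measure 130 mm over their backs; the gripper's body (75 mm by 190 mm) begins 47 mm behind the grasp point.
Start: joints at [-1.243, 0.434, 0.025, 1.573, -0.012, 1.134, -0.075], TCP at [0.261, 0.568, 0.405] pointing down, gripper open.
Joint ranges: [-2.62, 2.62], [-0.44, 2.09], [-1.27, 1.32], [0.08, 2.57], [-1.32, 4.46], [0.12, 2], [-2.74, 2.74]. Speed limits (rad/s): [2.22, 2.22, 3.01, 3.01, 3.14, 3.14, 3.14].

### API

Orientations are given as a rotation vector (axis times angle).
In Python, from cell import ctrl, imaging, finish_job, spotter gives the robot as it stands.
- The arm moves only by the shell command python3 -m inch 'ROWS' [OPENING] [FORCE]. ROWS is JSON, a list of rows, each an object with "slide": the shift along the world's x, y, z in mm, a list of three; "rotation": the turn, a rotation vector about the world's x, y, z in degrees, a list of three. A call has 1 to 5 rows; each row shifts and turns the commanded pose from where the row before left it; what a row does not reach is not made up. A row lasts 1/10 s, in which the tool goes at most 50 mm and 8.59 degrees, less where a joint would pass 70% of its speed; a pose out of reach is approached as far as the arm can. A call with a gripper value outside its range is refused whole. OPENING is the closure, from -1 (fully open) to 1 (shut), so that 0 is half open, set as the call begins (- or left out, the last holds). The fingers move at their own pace and stop on an object; FORCE is the grip in N (left out, the last holds). Time passes only in rows, so rows that do not move let the fingers close. It gives the time, the measured TCP pose, the force, the opening and the grip force at its end, in the units of the state.
- ctrl.observe(): the state, without advancing time (a new reading comes with each control period).
- imaging.grab_frame(name): name is "side" or "top"; returns the picture (480x640x3 uint8, red, green, blue); there is no depth.
- imaging.camera_info(name): a dict with "vertical_fov" (degrees; the focal length in pixels is half the picture's height over the tangent of half this angle, whatever the lens; pixels are square), "cx", "cy" (the principal point, pixels), "k1" (the pictures are not rectified: a ray, as slopes to the right and down, at radius r is drawn at 1 + k1 r^2 times it, then the intrinsics apply), "eye" and "orientation" of the camera in the world. Camera axes: x right, y up, looking along -z (the intrinsics and any distortion apply to the point x, -y, -z); pixel columns grow to the right and rows downward; lengths in m; the calibration is good to about 2 mm. A picture is of the moment at which its call begins. camera_info takes no time and is no camera call.
- finish_job(): hands the job in; it is judged then, once.
Trained networks look in the newest picture that a camera, given by its name, has taken for a name from the list of things; names that differ only in an ending like _2 or _b are one class to them, and where a whole thing is asked for, a point or a joint stands for the part that bears it (a point fixed in the world has none). Each returns a list of dicts, best first, with "p" (0 to 1); they miss things now and then, are a little off and sometimes report something else, mostly with a low value. They report only what shows in the picture. A call takes as long as a camera call. They do not tell look-alikes from the thing itself.
- spotter.trace(query, camera): "mask" (480x640 bool, what is visible of it) and "at" ([column, row] in pixels, amid what is visible of it).
- spotter.mark_of(query, camera): "at" ([column, row] in pixels: a listed point, or the origin of a listed thing).
The state is a dict: "t": time; "joint_positions": joint angles; "qvel": joint speeds; "joint_efforts": joint torques, N m; "ee_pos": TCP position; "ee_rot": TCP orientation; "wrist_force": force on the tool from outside, world axes, zero at the start; "torque": the same for the moment, N m; "gripper_width": opening from 0.0 (shut) to 1.0 (fully open); "finger_force": force on a finger pad.
Only numpy, scipy, OpenCV 4.12 (cv2) and the standard library are available. Lean on these libraries where they do the work, as an engineer would, in place of code of your own. Each camera call takes 0.05 s, during which the arm holds its last target. There are 200 camera calls.

### The job

Arm the stop-motion camera rig: on the console, press the two round keys down together, one fingertip on each, hold both fully down for three seconds, and let both come up. Then take a frame by pressing the round key of the hand remote fully down with the fingertips and letting it up; leave the remote lying where it is, never lifting it. Do not press the square keys of the lamp box or disturb the puppet, the fence and the paint jar, and finish clear of everything.

Things in the scene. Friction and masses are not known exactly. Their poses are not given: they have to be found in the camera images.
- console: fixed dark steel console, grey top: 130 mm in x, 190 in y, panel 40 mm above the table. Origin: centre of underside, z up, yaw varies. Two round white keys at x = -18, y = +35 and -35 mm; between them an aluminium guard rib, 14 mm in y, 50 in x, centred at (-18, 0), top 73 mm above the table (11 above the keys). Behind the keys, at +x, a flat dark display.
- key_left_top (a point): centre of the top face of the console's round key at its +y; the key is 28 mm across, its top 62 mm above the table when up, and it moves with the key. It stands 10 mm proud of a fixed black collar 44 mm across. The point's axes are those of the console.
- key_right_top (a point): the same for the round key at the console's -y
- key_left (a joint): how far the +y round key is pressed, m: 0 up, 0.006 fully down (stop). It springs back by itself; about 1.5 N starts it, about 5 N takes it fully down (each key alone, so about 10 N for the two)
- key_right (a joint): the same for the -y round key
- remote: hand remote, a loose black block, 120 mm along its x, 56 mm along its y, 22 mm high, about 0.3 kg. Origin at the centre of its underside, z up, lying flat, yaw varies. One round white key on top at x = -12 mm, y = 0; a dark little display at its +x end. It is only to be pressed, not lifted.
- shutter_top (a point): centre of the top face of the remote's round key, 26 mm across, 44 mm above the table when up; it stands 10 mm proud of a fixed grey collar 42 mm across; it moves with the key
- shutter (a joint): how far the remote's round key is pressed, m: 0 up, 0.006 fully down (stop). It springs back; about 1.2 N starts it, about 4 N takes it fully down
- lamp_box: lamp box, to be left alone: fixed dark steel box, grey top, 110 mm in x, 130 in y, panel 40 mm above the table, with two SQUARE white keys (26 mm) at x = -15, y = +33 and -33 mm, tops 62 mm above the table. Origin: centre of underside. Console, lamp box and remote lie side by side in any order.
- square_left (a joint): how far the lamp box's +y square key is pressed, m: 0 up, 0.006 down; not to be pressed
- square_right (a joint): the same for the -y square key
- puppet: loose little clay puppet in a grey coat and a black cap, 52 mm across, 94 mm tall, standing beyond the boxes. Origin at the centre of its underside. Not to be disturbed
- fence: loose piece of white model picket fence, 120 mm along its y, 36 mm along its x, 62 mm tall, standing beyond the boxes. Origin at the centre of its underside. Not to be disturbed
- paint_jar: loose closed paint jar, 42 mm across, 50 mm tall, standing beyond the boxes. Origin at the centre of its underside. Not to be disturbed
Not all that is in view belongs to the job. What is shaped like the remote but green or orange is not meant.

How it is judged:
On the way, in this order (a step that is already met when the one before it is completed fails the run):
1. both round keys of the console are held down together by the fingers, at least 4.5 mm of their 6 mm, for 2.5 s (value of joint each of key_left, key_right above 0.0045 m and contact force between the fingers and console above 3 N), for 2.5 s.
2. both round keys have come up (value of joint each of key_left, key_right below 0.0012 m), for 0.1 s.
3. the remote's key is pressed down by the fingers, at least 4.5 mm of its 6 mm (value of joint shutter above 0.0045 m and contact force between the fingers and remote above 1 N), for 0.1 s.
At the end, for the whole second after the job is handed in: All keys are up (within 1.2 mm); the remote lies flat, at rest, within 30 mm of where it was; puppet, fence and paint jar stand within 20 mm of where they were (all of step 2 and value of joint each of shutter, square_left, square_right below 0.0012 m and distance of remote from where it was at the start of the episode below 0.03 m and height (world z) of remote below 0.006 m and angle between remote's own z axis and vertical below 0.1 rad and linear speed of remote below 0.02 m/s and distance of each of puppet, fence, paint_jar from where it was at the start of the episode below 0.02 m and angle between each of puppet, fence, paint_jar's own z axis and vertical below 0.2 rad); the robot touches nothing.
It fails at once if one round key is pressed (over 4.5 mm) while the other is still up (under 0.8 mm): they go together ((value of joint key_left above 0.0045 m and value of joint key_right below 0.0008 m) or (value of joint key_right above 0.0045 m and value of joint key_left below 0.0008 m)).
It fails at once if the remote's key is pressed while a round key of the console is down (value of joint shutter above 0.003 m and value of joint any of key_left, key_right above 0.003 m).
It fails at once if the remote is lifted (over 10 mm) or tipped (over 0.25 rad) (height (world z) of remote above 0.01 m or angle between remote's own z axis and vertical above 0.25 rad).
It fails at once if a square key of the lamp box is pressed (over 3 mm) (value of joint any of square_left, square_right above 0.003 m).
It fails at once if puppet, fence or paint jar is moved more than 20 mm or tipped over 0.35 rad (distance of any of puppet, fence, paint_jar from where it was at the start of the episode above 0.02 m or angle between any of puppet, fence, paint_jar's own z axis and vertical above 0.35 rad).
It also fails if it takes over 53 s, if anything falls off the work surface, if the arm or the gripper's body presses on something with over 40 N, if the wrist force passes 120 N, or if a joint passes its speed limit or range.

## Working session

There is one attempt and no reset: what is moved stays moved. The work goes in short steps, Python scripts to look and compute and a shell command to move; the robot and the scene stay as the last step left them, time stands still between calls to the robot, and variables do not carry over. Pictures are saved under pics/ and viewed, at most 10 in all, crops included, and the job is handed in when it is done.

```bash
mkdir -p pics; cat > h.py <<'E'
import numpy as np, cv2, json
from cell import ctrl, imaging, finish_job, spotter
from scipy.spatial.transform import Rotation as R
def cam(n):
    c=imaging.camera_info(n); o=np.array(c["orientation"],float)
    M=o if o.shape==(3,3) else (R.from_rotvec(o).as_matrix() if o.size==3 else R.from_quat(o).as_matrix())
    f=240/np.tan(np.radians(c["vertical_fov"])/2); return c,M,f
def ray(n,p):
    c,M,f=cam(n); K=np.array([[f,0,c["cx"]],[0,f,c["cy"]],[0,0,1.]])
    d=(np.array(p,float)-[c["cx"],c["cy"]])/f; u=d.copy()
    for _ in range(20): u=d/(1+c["k1"]*(u@u))
    return np.array(c["eye"]),M@np.array([u[0],-u[1],-1])
def atz(n,p,z):
    e,d=ray(n,p); return e+d*(z-e[2])/d[2]
def proj(n,X):
    c,M,f=cam(n); q=M.T@(np.array(X)-c["eye"]); u=np.array([q[0],-q[1]])/-q[2]
    return u*(1+c["k1"]*(u@u))*f+[c["cx"],c["cy"]]
E
python3 - <<'E'
from h import *
np.set_printoptions(precision=4,suppress=True)
for n in("top","side"):
    print(n,imaging.camera_info(n))
    cv2.imwrite(f"pics/{n}0.png",imaging.grab_frame(n)[:,:,::-1])
    for q,z in(("key_left_top",.062),("key_right_top",.062),("shutter_top",.044),("console",0),("remote",0),("lamp_box",0),("puppet",0),("fence",0),("paint_jar",0)):
        for r in spotter.mark_of(q,n)[:3]: print(q,np.round(r["p"],2),np.round(r["at"],1),atz(n,r["at"],z))
s=ctrl.observe();print(s)
E
```

```text
top {'vertical_fov': 45.64950936693278, 'cx': 326.66384308038516, 'cy': 244.31001863683588, 'k1': -0.008509373075275328, 'eye': array([ 0.4055, -0.007 ,  1.1092]), 'orientation': array([ 0.1142, -0.1038, -1.5565])}
key_left_top 0.57 [450.3 263.9] [ 0.5181 -0.2276  0.062 ]
key_right_top 0.47 [482.5 279. ] [ 0.4909 -0.2862  0.062 ]
shutter_top 0.69 [313.4 338.1] [0.3796 0.0233 0.044 ]
shutter_top 0.65 [416.8 373.4] [ 0.3182 -0.1667  0.044 ]
shutter_top 0.59 [254.7 147.7] [0.7417 0.1424 0.044 ]
console 0.75 [319.2 245.1] [0.559  0.0159 0.    ]
console 0.73 [462.3 263.5] [ 0.5258 -0.2641  0.    ]
remote 0.72 [312.3 338.8] [0.3772 0.0267 0.    ]
remote 0.69 [200.8 350.1] [0.3531 0.2402 0.    ]
remote 0.68 [319.4 246.5] [0.5562 0.0155 0.    ]
lamp_box 0.7 [178.1 247.1] [0.5519 0.2934 0.    ]
puppet 0.87 [324.8 142.4] [0.768  0.0075 0.    ]
fence 0.63 [402.  150.4] [ 0.753  -0.1479  0.    ]
paint_jar 0.68 [251.8 145.5] [0.7601 0.1545 0.    ]
paint_jar 0.36 [401.6 152.2] [ 0.7492 -0.147   0.    ]
side {'vertical_fov': 54.25676020471273, 'cx': 322.4305685425184, 'cy': 236.8179168163888, 'k1':
[... 679 characters left out ...]
548 -0.0055  0.    ]
puppet 0.73 [392.  339.4] [ 0.5307 -0.2475  0.    ]
fence 0.95 [441.5 270.5] [ 0.7468 -0.1515  0.    ]
paint_jar 0.6 [365.6 207. ] [0.7481 0.1377 0.    ]
{'t': 1.0, 'joint_positions': array([-1.2426,  0.4345,  0.025 ,  1.5732, -0.0116,  1.134 , -0.0751]), 'qvel': array([ 0.0006, -0.0008,  0.0006,  0.0003,  0.0001, -0.0004,  0.0001]), 'joint_efforts': array([  0.0012, -66.7661,   0.9848, -31.4796,  -0.0605,   0.033 ,
         0.    ]), 'ee_pos': array([0.261 , 0.5679, 0.4048]), 'ee_rot': array([0.6716, 3.0689, 0.0001]), 'wrist_force': array([-0.1555, -0.8939, -0.8899]), 'torque': array([-0.0542, -0.0265,  0.0143]), 'finger_force': 0.0, 'gripper_width': 0.9979272728537478}
```

View pics/top0.png

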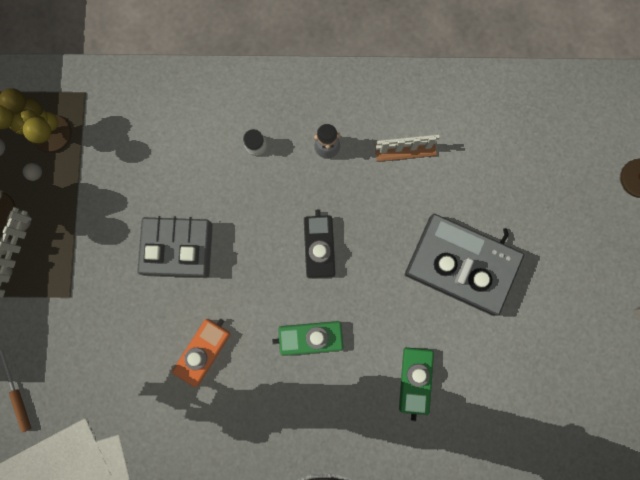

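View pics/side0.png

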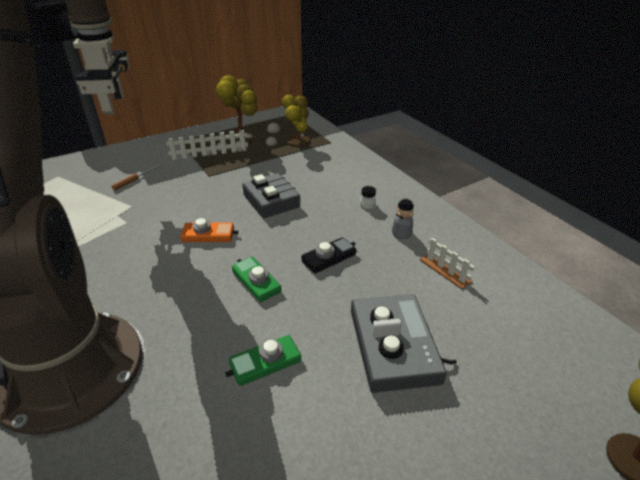

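The top view shows the console at right (round keys near (446,264) and (481,280)), the lamp box at left with its square keys, and the black remote at centre with its key at (319,251). The green and orange look-alikes lie nearer the base. The side view agrees: keys at (382,314) and (391,344), remote key at (326,249).

```bash
python3 - <<'E'
from h import *
np.set_printoptions(precision=4,suppress=True)
def blob(n,p,r=16):
    im=cv2.imread(f"pics/{n}0.png").astype(int); g=im.min(2)
    x,y=p; y0,x0=y-r,x-r; w=g[y0:y+r,x0:x+r]
    m=(w>165).astype(np.uint8); k,l,st,c=cv2.connectedComponentsWithStats(m)
    i=1+np.argmax(st[1:,4]); return c[i]+[x0,y0],st[i]
def tri(a,b):
    e1,d1=ray("top",a);e2,d2=ray("side",b)
    s=np.linalg.lstsq(np.c_[d1,-d2],e2-e1,rcond=None)[0];A=e1+d1*s[0];B=e2+d2*s[1];return (A+B)/2,np.linalg.norm(A-B)
P={}
for k,a,b,z in(("L",(446,264),(382,314),.062),("R",(481,280),(391,344),.062),("S",(319,251),(326,248),.044)):
    A,sa=blob("top",a);B,sb=blob("side",b)
    P[k]=(atz("top",A,z)+atz("side",B,z))/2
    print(k,A,sa,B,sb,atz("top",A,z),atz("side",B,z),tri(A,B))
d=P["L"]-P["R"];m=(P["L"]+P["R"])/2;print("gap",np.linalg.norm(d),"yaw",np.degrees(np.arctan2(-d[0],d[1])),"mid",m)
s=ctrl.observe();T=R.from_rotvec(s["ee_rot"]).as_matrix();print(T)
e=T[:,1];a=np.arctan2(d[1],d[0])-np.arctan2(e[1],e[0]);print("turn z deg",np.degrees((a+np.pi/2)%np.pi-np.pi/2), "slide mm",(m-s["ee_pos"])*1000)
E
```

```text
L [446.3691 263.1342] [ 10   9  14  13 149] [381.5926 311.3981] [  9   9  14  10 108] [ 0.5194 -0.2204  0.062 ] [ 0.5177 -0.2231  0.062 ] (array([ 0.5197, -0.221 ,  0.0589]), np.float64(0.00012558114353791874))
R [481.2838 278.9865] [ 10   9  14  13 148] [391.015  341.2406] [  9   8  15  12 133] [ 0.4909 -0.284   0.062 ] [ 0.4893 -0.2868  0.062 ] (array([ 0.4912, -0.2849,  0.0588]), np.float64(3.97239244110088e-05))
S [318.5897 250.5214] [ 10  10  12  12 117] [324.1356 244.9661] [ 9 10 11  7 59] [0.5426 0.016  0.044 ] [0.5413 0.014  0.044 ] (array([0.5428, 0.0161, 0.0419]), np.float64(0.00019838698341617265))
gap 0.06971452589875858 yaw -24.113547386040583 mid [ 0.5043 -0.2536  0.062 ]
[[-0.9086  0.4177  0.    ]
 [ 0.4177  0.9086  0.0001]
 [-0.      0.0001 -1.    ]]
turn z deg 0.5743643556699104 slide mm [ 243.2893 -821.4804 -342.7606]
```

```bash
python3 -m inch '[{"slide":[12,-40,0],"rotation":[0,0,0.6]},{"slide":[12,-40,0],"rotation":[0,0,0]},{"slide":[12,-40,0],"rotation":[0,0,0]},{"slide":[12,-40,0],"rotation":[0,0,0]},{"slide":[12,-40,0],"rotation":[0,0,0]}]' -0.11 20
python3 -m inch '[{"slide":[12,-40,0],"rotation":[0,0,0]},{"slide":[12,-40,0],"rotation":[0,0,0]},{"slide":[12,-40,0],"rotation":[0,0,0]},{"slide":[12,-40,0],"rotation":[0,0,0]},{"slide":[12,-40,0],"rotation":[0,0,0]}]'
python3 -m inch '[{"slide":[12,-40,0],"rotation":[0,0,0]},{"slide":[12,-40,0],"rotation":[0,0,0]},{"slide":[12,-40,0],"rotation":[0,0,0]},{"slide":[12,-40,0],"rotation":[0,0,0]},{"slide":[12,-40,0],"rotation":[0,0,0]}]'
python3 -m inch '[{"slide":[12,-40,-10],"rotation":[0,0,0]},{"slide":[12,-40,-20],"rotation":[0,0,0]},{"slide":[12,-40,-20],"rotation":[0,0,0]},{"slide":[12,-40,-20],"rotation":[0,0,0]},{"slide":[0,-20,-20],"rotation":[0,0,0]}]'
```

```text
t: 1.5
ee_pos: [0.3213, 0.3662, 0.4049]
ee_rot: [0.655, 3.072, 0.001]
wrist_force: [1.0, 0.2, 0.2]
gripper_width: 0.614
finger_force: 0.0
t: 2.0
ee_pos: [0.3812, 0.1662, 0.405]
ee_rot: [0.655, 3.072, 0.001]
wrist_force: [0.8, 0.5, 0.0]
gripper_width: 0.551
finger_force: 0.0
t: 2.5
ee_pos: [0.4412, -0.0338, 0.4051]
ee_rot: [0.655, 3.072, 0.001]
wrist_force: [0.6, 0.3, 1.3]
gripper_width: 0.556
finger_force: 0.0
t: 3.0
ee_pos: [0.4899, -0.2157, 0.3142]
ee_rot: [0.659, 3.07, -0.003]
wrist_force: [0.2, 0.1, 0.2]
gripper_width: 0.554
finger_force: 0.0
```

```bash
python3 -m inch '[{"slide":[7,-19,-10],"rotation":[0,0,0]},{"slide":[7,-19,-14],"rotation":[0,0,0]},{"slide":[0,0,-15],"rotation":[0,0,0]},{"slide":[0,0,0],"rotation":[0,0,0]}]'
python3 - <<'E'
from h import *
for n in("top","side"):
    im=imaging.grab_frame(n)
    c=proj(n,[.504,-.254,.075]).astype(int); x,y=np.clip(c-75,0,[490,330])
    cv2.imwrite(f"pics/{n}1.png",cv2.resize(im[y:y+150,x:x+150,::-1],None,fx=3.5,fy=3.5,interpolation=cv2.INTER_CUBIC)); print(n,x,y)
s=ctrl.observe();print(s["ee_pos"],s["ee_rot"],s["wrist_force"])
E
python3 -c "
import cv2,numpy as np
cv2.imwrite('pics/c1.png',cv2.resize(np.hstack([cv2.imread('pics/top1.png'),cv2.imread('pics/side1.png')]),(800,400)))"
```

```text
t: 3.4
ee_pos: [0.5024, -0.2503, 0.274]
ee_rot: [-0.656, -3.069, -0.0]
wrist_force: [-0.8, 0.6, 0.2]
gripper_width: 0.554
finger_force: 0.0
top 391 196
side 311 245
[ 0.50301641 -0.24984392  0.27584166] [-6.55083433e-01 -3.07189809e+00 -4.81198787e-04] [0.7473711  0.71409126 0.18252447]
```

View pics/c1.png

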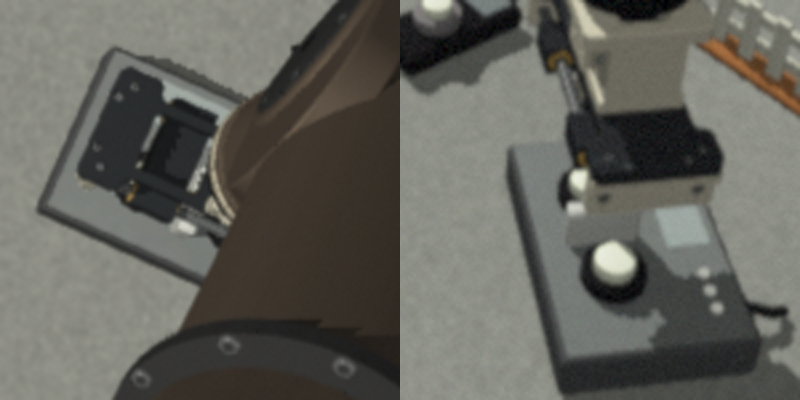

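```bash
python3 - <<'E'
from h import *
s=ctrl.observe();T=R.from_rotvec(s["ee_rot"]).as_matrix();p=s["ee_pos"]
im=cv2.resize(imaging.grab_frame("side")[180:400,240:540,::-1],None,fx=2.6,fy=2.6,interpolation=cv2.INTER_CUBIC)
for off,col in((.178,(0,0,255)),(.112,(255,0,0)),(0,(0,255,255))):
  for sg in(-1,0,1):
    q=(proj("side",p+T[:,2]*off+T[:,1]*sg*.035)-[240,180])*2.6; cv2.circle(im,tuple(q.astype(int).tolist()),4,col,-1); print(off,sg,q)
cv2.imwrite("pics/s2.png",im)
E
```

```text
0.178 -1 [392.61625336 378.39193215]
0.178 0 [379.64497938 338.58382607]
0.178 1 [367.51380088 301.35240686]
0.112 -1 [403.59806981 306.40193638]
0.112 0 [389.55897957 267.03330427]
0.112 1 [376.47510141 230.34152177]
0 -1 [425.26548641 164.42957536]
0 0 [409.01458691 126.68334973]
0 1 [393.97323346  91.74440025]
```

View pics/s2.png

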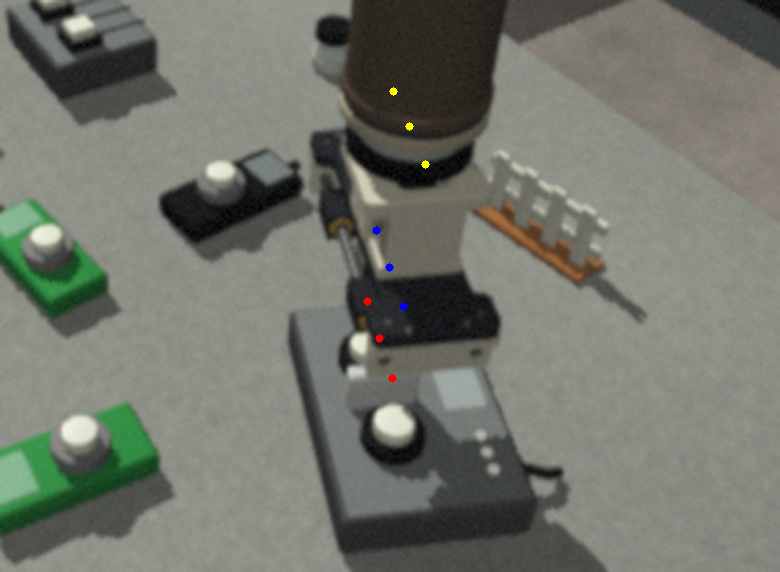

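The overlay shows the gripper body's near end at (430,370), which matches its predicted position. It nearly hides the fingertip, so I'll zoom in there.

```bash
python3 -m inch '[{"slide":[1,-4,-5],"rotation":[0,0,0]},{"slide":[0,0,0],"rotation":[0,0,0]}]'
python3 - <<'E'
from h import *
s=ctrl.observe();T=R.from_rotvec(s["ee_rot"]).as_matrix();p=s["ee_pos"]
k=9;o=np.array([360,295])
im=cv2.resize(imaging.grab_frame("side")[295:360,360:445,::-1],None,fx=k,fy=k,interpolation=cv2.INTER_CUBIC)
im=np.clip(im.astype(float)*1.5,0,255).astype(np.uint8)
for y in(-.0255,-.0445):
  for x in(-.0095,.0095):
    q=(proj("side",p+T@[x,y,.178])-o)*k; cv2.circle(im,tuple(q.astype(int).tolist()),4,(0,0,255),-1)
cv2.imwrite("pics/s3.png",im);print(p,T)
E
```

```text
t: 3.75
ee_pos: [0.5041, -0.2543, 0.2709]
ee_rot: [0.655, 3.072, -0.0]
wrist_force: [-0.2, -0.7, 0.0]
gripper_width: 0.556
finger_force: 0.0
[ 0.50413107 -0.25427714  0.27094561] [[-9.13011817e-01  4.07932582e-01  6.56844737e-04]
 [ 4.07932478e-01  9.13012053e-01 -2.91236903e-04]
 [-7.18512183e-04  2.04556696e-06 -9.99999742e-01]]
```

View pics/s3.png

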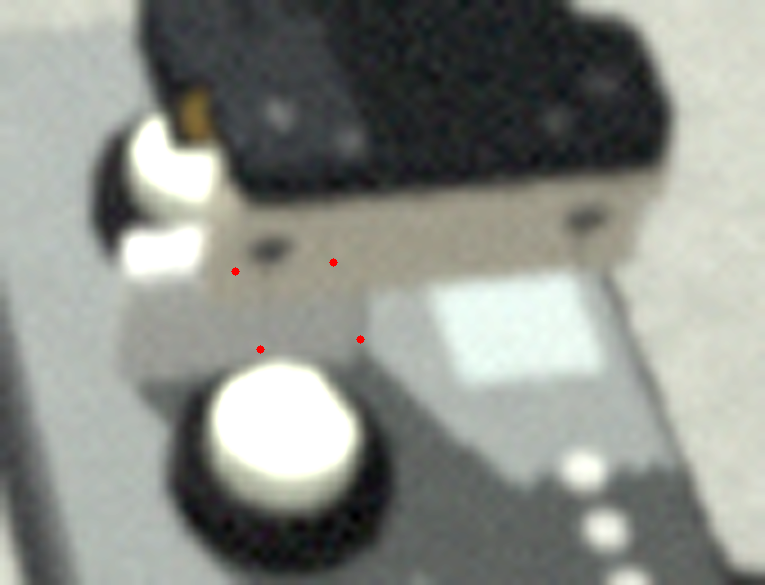

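The zoom shows the right key at (285,430). No fingertip shows past the plate edge, so the tips must be thinner than I assumed. I'll widen to about 62 mm so the pads sit more centrally on the keys, lower a little, and look once more.

```bash
python3 -m inch '[{"slide":[0,0,-5],"rotation":[0,0,0]},{"slide":[0,0,-5],"rotation":[0,0,0]},{"slide":[0,0,0],"rotation":[0,0,0]}]' -0.35 20
python3 - <<'E'
from h import *
s=ctrl.observe();T=R.from_rotvec(s["ee_rot"]).as_matrix();p=s["ee_pos"]
k=9;o=np.array([360,295])
im=cv2.resize(imaging.grab_frame("side")[295:360,360:445,::-1],None,fx=k,fy=k,interpolation=cv2.INTER_CUBIC)
im=np.clip(im.astype(float)*1.5,0,255).astype(np.uint8)
for y in(-.031,-.050):
  for x in(-.0095,.0095):
    q=(proj("side",p+T@[x,y,.178])-o)*k; cv2.circle(im,tuple(q.astype(int).tolist()),4,(0,0,255),-1)
cv2.imwrite("pics/s4.png",im);print(p,s["gripper_width"])
E
```

```text
t: 4.1
ee_pos: [0.5037, -0.2538, 0.26]
ee_rot: [-0.655, -3.071, -0.0]
wrist_force: [-0.2, 0.7, -0.8]
gripper_width: 0.672
finger_force: 0.0
[ 0.50374996 -0.25382546  0.259951  ] 0.6721263630928493
```

View pics/s4.png

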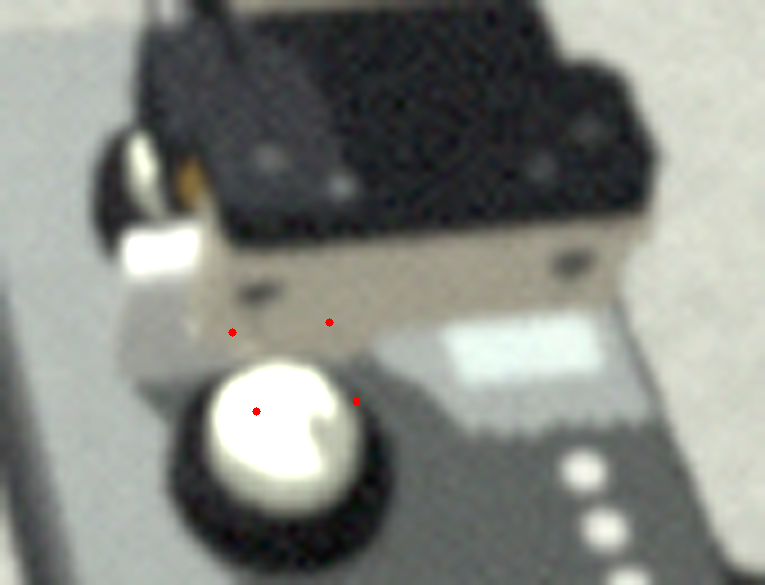

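The right fingertip now shows with its outer edge at row ~357. That puts the tip 31–38 mm off centre, so it is centred over the key. I'll press now.

```bash
python3 -m inch '[{"slide":[0.5,0,-6],"rotation":[0,0,0]},{"slide":[0,0,-6],"rotation":[0,0,0]},{"slide":[0,0,-4],"rotation":[0,0,0]},{"slide":[0,0,-3],"rotation":[0,0,0]},{"slide":[0,0,0],"rotation":[0,0,0]}]'
python3 -m inch '[{"slide":[0,0,-2],"rotation":[0,0,0]},{"slide":[0,0,0],"rotation":[0,0,0]}]'
python3 -m inch '[{"slide":[0,0,-2],"rotation":[0,0,0]},{"slide":[0,0,0],"rotation":[0,0,0]}]'
```

```text
t: 4.65
ee_pos: [0.5044, -0.2541, 0.2412]
ee_rot: [-0.655, -3.072, -0.0]
wrist_force: [-0.1, 0.3, 0.8]
gripper_width: 0.677
finger_force: 0.0
t: 4.85
ee_pos: [0.5046, -0.2542, 0.2399]
ee_rot: [0.656, 3.072, -0.0]
wrist_force: [-1.2, -0.3, 2.8]
gripper_width: 0.676
finger_force: 1.6
t: 5.05
ee_pos: [0.5046, -0.2542, 0.2379]
ee_rot: [0.655, 3.072, 0.0]
wrist_force: [-0.6, 0.6, 6.0]
gripper_width: 0.677
finger_force: 2.7
```

```bash
python3 -m inch '[{"slide":[0,0,-2],"rotation":[0,0,0]},{"slide":[0,0,-2],"rotation":[0,0,0]},{"slide":[0,0,0],"rotation":[0,0,0]}]'
python3 -m inch '[{"slide":[0,0,-1],"rotation":[0,0,0]},{"slide":[0,0,0],"rotation":[0,0,0]}]'
```

```text
t: 5.35
ee_pos: [0.5045, -0.2543, 0.2344]
ee_rot: [0.656, 3.072, 0.0]
wrist_force: [-3.4, 2.1, 9.7]
gripper_width: 0.675
finger_force: 4.8
t: 5.55
ee_pos: [0.5045, -0.2543, 0.2342]
ee_rot: [0.656, 3.071, 0.001]
wrist_force: [-5.3, 2.6, 19.9]
gripper_width: 0.675
finger_force: 10.1
```

```bash
Z='{"slide":[0,0,0],"rotation":[0,0,0]}'; for i in 1 2 3 4 5 6 7; do python3 -m inch '[{"slide":[0,0,0],"rotation":[0,0,0]},{"slide":[0,0,0],"rotation":[0,0,0]},{"slide":[0,0,0],"rotation":[0,0,0]},{"slide":[0,0,0],"rotation":[0,0,0]},{"slide":[0,0,0],"rotation":[0,0,0]}]' | grep -E "^t|wrist|finger"; done
```

```text
t: 6.05
wrist_force: [-5.5, 2.5, 20.1]
finger_force: 10.2
t: 6.55
wrist_force: [-5.4, 2.6, 20.6]
finger_force: 10.2
t: 7.05
wrist_force: [-3.9, 2.5, 19.8]
finger_force: 10.2
t: 7.55
wrist_force: [-5.6, 3.3, 19.9]
finger_force: 10.2
t: 8.05
wrist_force: [-5.9, 3.2, 20.6]
finger_force: 10.2
t: 8.55
wrist_force: [-5.8, 2.8, 19.8]
finger_force: 10.2
t: 9.05
wrist_force: [-5.8, 3.0, 20.4]
finger_force: 10.2
```

```bash
python3 -m inch '[{"slide":[0,0,-0],"rotation":[0,0,0]},{"slide":[0,0,4],"rotation":[0,0,0]},{"slide":[0,0,10],"rotation":[0,0,0]},{"slide":[0,0,35],"rotation":[0,0,0]},{"slide":[0,0,35],"rotation":[0,0,0]}]'
python3 -m inch '[{"slide":[6,40,0],"rotation":[0,0,0]},{"slide":[6,40,0],"rotation":[0,0,0]},{"slide":[6,40,0],"rotation":[0,0,0]},{"slide":[6,40,0],"rotation":[0,0,0]},{"slide":[6,40,0],"rotation":[0,0,0]}]' 1 20
python3 -m inch '[{"slide":[4,35,-20],"rotation":[0,0,0]},{"slide":[4,35,-20],"rotation":[0,0,0]},{"slide":[0,0,-25],"rotation":[0,0,0]},{"slide":[0,0,-10],"rotation":[0,0,0]},{"slide":[0,0,0],"rotation":[0,0,0]}]'
python3 - <<'E'
from h import *
s=ctrl.observe();T=R.from_rotvec(s["ee_rot"]).as_matrix();p=s["ee_pos"];print(p,s["gripper_width"],s["wrist_force"])
im=imaging.grab_frame("side");full=im[:,:,::-1].copy()
o=np.array([280,200]);k=7
a=cv2.resize(full[200:285,280:375],None,fx=k,fy=k,interpolation=cv2.INTER_CUBIC);a=np.clip(a.astype(float)*1.4,0,255).astype(np.uint8)
q=(proj("side",p+T@[0,0,.178])-o)*k;cv2.circle(a,tuple(q.astype(int).tolist()),4,(0,0,255),-1)
cv2.imwrite("pics/s5.png",a);print(q)
E
```

```text
t: 9.55
ee_pos: [0.5042, -0.2539, 0.3173]
ee_rot: [-0.655, -3.07, -0.0]
wrist_force: [0.7, -1.0, -0.3]
gripper_width: 0.674
finger_force: 0.0
t: 10.05
ee_pos: [0.5345, -0.0524, 0.3171]
ee_rot: [0.656, 3.072, 0.0]
wrist_force: [0.2, -0.2, -0.8]
gripper_width: 0.289
finger_force: 0.0
t: 10.55
ee_pos: [0.5419, 0.0152, 0.2408]
ee_rot: [-0.656, -3.07, 0.002]
wrist_force: [-0.3, 0.2, 0.9]
gripper_width: 0.006
finger_force: 0.0
[0.54191841 0.01521155 0.24079913] 0.005531522205855747 [-0.30601046  0.22222399  0.87818594]
[308.37071733 266.32162236]
```

View pics/s5.png

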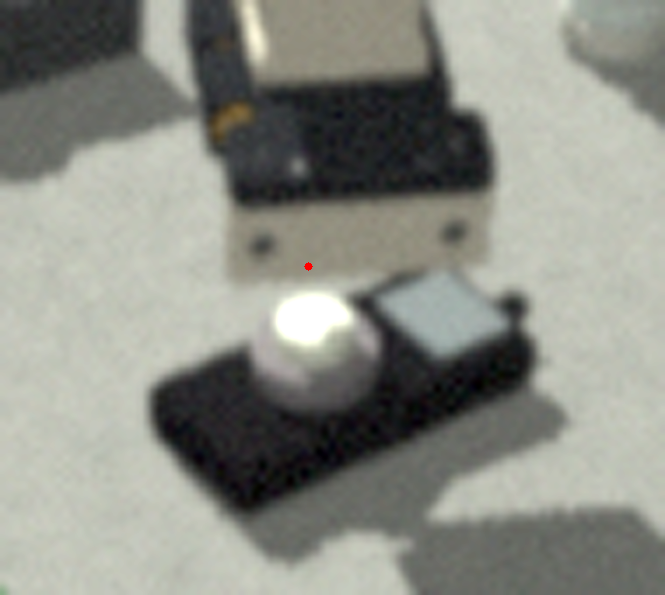

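The remote lies undisturbed with its key at (312,320), and the predicted tip is directly above it at (308,266). I'll press it.

```bash
python3 -m inch '[{"slide":[0.5,0,-7],"rotation":[0,0,0]},{"slide":[0,0,-6],"rotation":[0,0,0]},{"slide":[0,0,-4],"rotation":[0,0,0]},{"slide":[0,0,-2],"rotation":[0,0,0]},{"slide":[0,0,0],"rotation":[0,0,0]}]'
python3 -m inch '[{"slide":[0,0,-2],"rotation":[0,0,0]},{"slide":[0,0,-2],"rotation":[0,0,0]},{"slide":[0,0,0],"rotation":[0,0,0]}]'
python3 -m inch '[{"slide":[0,0,-1.5],"rotation":[0,0,0]},{"slide":[0,0,0],"rotation":[0,0,0]}]'
```

```text
t: 11.1
ee_pos: [0.543, 0.0157, 0.2226]
ee_rot: [-0.656, -3.072, 0.0]
wrist_force: [0.0, 0.3, 0.2]
gripper_width: 0.005
finger_force: 0.0
t: 11.4
ee_pos: [0.5431, 0.0158, 0.2187]
ee_rot: [0.656, 3.072, 0.0]
wrist_force: [0.6, -0.9, 1.8]
gripper_width: 0.006
finger_force: 1.4
t: 11.6
ee_pos: [0.5431, 0.0158, 0.2173]
ee_rot: [0.655, 3.072, 0.0]
wrist_force: [-0.3, -1.7, 3.0]
gripper_width: 0.006
finger_force: 1.7
```

```bash
python3 -m inch '[{"slide":[0,0,-1.5],"rotation":[0,0,0]},{"slide":[0,0,0],"rotation":[0,0,0]}]'
python3 -m inch '[{"slide":[0,0,-1],"rotation":[0,0,0]},{"slide":[0,0,0],"rotation":[0,0,0]},{"slide":[0,0,0],"rotation":[0,0,0]}]'
```

```text
t: 11.8
ee_pos: [0.5431, 0.0158, 0.2162]
ee_rot: [0.656, 3.072, 0.001]
wrist_force: [-2.3, -0.2, 9.9]
gripper_width: 0.006
finger_force: 4.9
t: 12.1
ee_pos: [0.5431, 0.0157, 0.216]
ee_rot: [0.656, 3.072, 0.001]
wrist_force: [-5.3, -0.1, 20.7]
gripper_width: 0.006
finger_force: 10.3
```

The key is at its stop (force rising steeply, no further travel). I'll hold briefly, then lift clear and check.

```bash
python3 -m inch '[{"slide":[0,0,0],"rotation":[0,0,0]},{"slide":[0,0,0],"rotation":[0,0,0]},{"slide":[0,0,4],"rotation":[0,0,0]},{"slide":[0,0,10],"rotation":[0,0,0]},{"slide":[0,0,35],"rotation":[0,0,0]}]'
python3 -m inch '[{"slide":[0,0,40],"rotation":[0,0,0]},{"slide":[0,0,40],"rotation":[0,0,0]},{"slide":[0,0,40],"rotation":[0,0,0]},{"slide":[0,0,0],"rotation":[0,0,0]},{"slide":[0,0,0],"rotation":[0,0,0]}]'
python3 - <<'E'
from h import *
im=imaging.grab_frame("side")[:,:,::-1];cv2.imwrite("pics/s6.png",im)
a=cv2.imread("pics/side0.png").astype(int);print(spotter.mark_of("shutter_top","side")[:3])
E
```

```text
t: 12.6
ee_pos: [0.5418, 0.0163, 0.2621]
ee_rot: [-0.654, -3.067, 0.003]
wrist_force: [0.8, -0.2, -0.3]
gripper_width: 0.005
finger_force: 0.0
t: 13.1
ee_pos: [0.543, 0.0161, 0.3846]
ee_rot: [0.654, 3.071, 0.002]
wrist_force: [-0.3, -0.3, -0.4]
gripper_width: 0.003
finger_force: 0.0
[{'at': [258.8, 270.5], 'p': 0.68}, {'at': [199.6, 223.1], 'p': 0.59}, {'at': [271.4, 347.3], 'p': 0.59}]
```

View pics/s6.png

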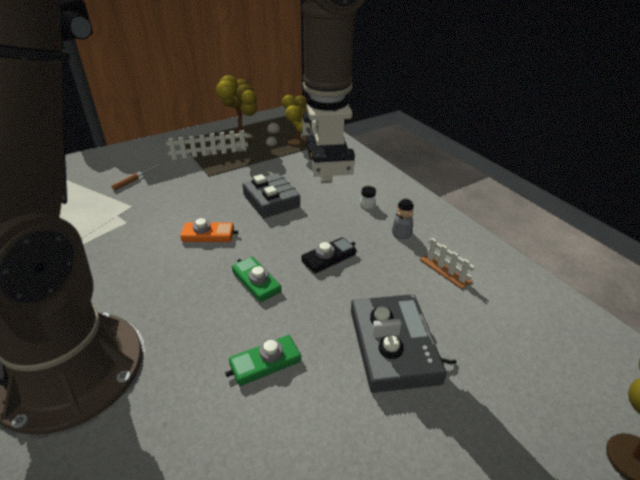

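The remote (key at (325,249)), puppet, fence and jar are where they were. The console keys at (382,314) and (391,344) are up, and the arm is clear.

```bash
python3 -c "
from cell import finish_job; print(finish_job())"
```

```text
the job is handed in; nothing more can be done
None
```

I held both console keys fully down together for about 3.5 s and let them up, then pressed the remote's key to its stop and released it; the remote, puppet, fence and jar look unmoved, the arm is clear, and the job is handed in (no verdict was returned).

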